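# Key the hub of the thread winder tight on its shaft

### The job

Take the steel wedge key with the square head out of the wooden block, start it point down in the keyway of the thread winder's hub, between the shaft and the hub, and tap or push it down until it is tight and stays tight by itself. Do it firmly but not brutally (about 16 N of push is right, the hub may crack beyond about 19 N), and leave everything else where it is.

Things in the scene. Friction and masses are not known exactly. Their poses are not given: they have to be found in the camera images.
- key: Loose steel gib key: a wedge 90 mm long, 0.1 kg, standing point down in a slot of the wooden block, leaning a few degrees at most. Origin: middle of its point; z runs up to the head. Along y 16 mm wide, sides parallel, with a 45 degree V point 8 mm high. Along x 6 mm thick at the point (-3 to +3 mm); the -x face is straight, the +x face slopes outward 1 mm in 6 (18.5 mm thick at 75 mm up).
- key_grip (a point): Point inside the key 78 mm above its point, 12 mm below its top: good place to grip it, across the key's y (16 mm between flat sides). Axes as the key's.
- key_head (a point): Middle of the flat top of the key's square head, 90 mm above the point. The head is the top 15 mm of the key: 31 mm along x (centred), 16 mm along y. Axes as the key's.
- holder: Wooden block fixed on the table, 150 x 60 x 40 mm, origin under its centre. Three equal slots in its top, in a row along its x at -45, 0 and +45 mm, each 18 x 18 mm and 30 mm deep, floor 10 mm above the table. The key stands in one of them, its x along the block's x; a flat bar and a round pin stand in the others.
- winder: Thread winder, fixed on the table: grey casing 130 x 130 x 48 mm, origin under its centre; on it a round aluminium hub 96 mm across, top 115 mm above the table, with a dark steel vertical shaft inside, level with the hub's top. The keyway is the upright gap on the +x side of the shaft, open at the top. The key goes in point down, its x along the winder's x, straight face to the shaft.
- mouth (a point): Middle of the keyway's opening, level with the hub's top, 115 mm above the table, 14 mm from the winder's axis along its x; axes as the winder's. The opening is 19 mm along y. Along x it is 9 to 14 mm: the jaw's edge is 6 mm to the +x side, the shaft's upright flat 6 mm to the -x side give or take 2 mm (not measured).
- keyway_floor (a point): Foot of the keyway, 65 mm below its opening. The jaw's face slopes like the key, so the gap narrows 1 mm in 6 going down. The key first touches shaft and jaw together with its point 20 to 46 mm below the opening, depending on where the shaft sits; tight is up to about 12 mm further, so its head stays well above the hub.
- jaw: Springy split side of the hub, the keyway's +x wall; origin as the winder's. It gives outward along x at 15 N per mm. Once the key touches both walls the push rises by 1.5 to 4 N per mm driven, and friction (0.5 to 0.7) holds the key there. Tight: the jaw squeezes the key with 9 N or more; a push of 15 to 17 N always gives this. The hub cracks when the key bears on it with over 24 N.
- flat_bar: Flat steel bar without a head, 10 x 16 x 68 mm, upright in one of the block's slots; not needed, leave it. Origin: middle of its underside.
- round_pin: Round steel pin, 12 mm thick and 70 mm tall, in one of the block's slots; not needed, leave it. Origin: middle of its underside.
- spool_a: Small spool of orange thread, 36 mm across, 50 mm tall; leave it. Origin: middle of its underside.
- spool_b: Small spool of purple thread, 40 mm across, 45 mm tall; leave it. Origin: middle of its underside.
- spool_c: Small spool of pale thread, 32 mm across, 55 mm tall; leave it. Origin: middle of its underside.
- button_jar: Closed glass jar, 60 mm across, 75 mm tall; leave it. Origin: middle of its underside.
- driver: Screwdriver 160 mm long, lying at the far edge of the work area; leave it.
- tape: Round yellow tape case, 52 mm across, 22 mm tall; leave it. Origin: middle of its underside.
- bobbin: Steel bobbin, 22 mm across, 12 mm tall; leave it. Origin: middle of its underside.
Things that resemble listed ones, but are neither listed nor needed, are in the scene too. What is shaped like the key but green or turquoise is not meant.

How it is judged:
On the way, in this order (a step that is already met when the one before it is completed fails the run):
1. the key's point is in the keyway, at least 10 mm down (z of key in the frame of mouth below -0.01 m and horizontal distance between key and mouth below 0.01 m), for 0.1 s.
2. the key is driven tight: the jaw squeezes it with 9 N or more (contact force between key and jaw above 9 N and z of key in the frame of mouth below -0.018 m), for 0.2 s.
At the end, for the whole second after the job is handed in: The key stands in the keyway, point at least 18 mm down and within 10 mm of the middle of the opening seen from above, upright within 0.12 rad, at rest and squeezed by the jaw with 9 N or more (all of step 2 and horizontal distance between key and mouth below 0.01 m and angle between key's own z axis and vertical below 0.12 rad and linear speed of key below 0.01 m/s); the robot touches nothing.
It fails at once if the hub is cracked: the key bears on the winder or its jaw with more than 24 N (contact force between key and winder above 24 N).
It fails at once if another thing on the table or in the block is moved more than 25 mm (distance of any of flat_bar, round_pin, spool_a, spool_b, spool_c, button_jar, driver, tape, bobbin from where it was at the start of the episode above 0.025 m).
It also fails if it takes over 58 s, if anything falls off the work surface, if the arm or the gripper's body presses on something with over 40 N, if the wrist force passes 120 N, or if a joint passes its speed limit or range.

### The arm

A 6-joint arm with a two-finger parallel gripper is mounted at the origin on the work surface. World frame = base frame: x ahead of the robot, y to its left, z up, the work surface at z = 0. Lengths are in m, angles in rad, forces in N, time in s.
With the tool pointing down it reaches from about 0.35 to 0.925 m from the base axis. Payload 6.4 kg.
Tool frame: the origin (TCP) lies midway between the tips of the shut fingers; the grasp point (between the pads) lies 19 mm behind it; z points along the fingers, y is the direction in which the jaws open and shut (so a half turn about z gives the same grasp; the last joint's range is limited). The gripper opens to 94 mm and grips with 3 to 60 N. Pads are 16 mm wide; open, the fingers measure 119 mm over their backs; the gripper's body (75 mm by 177 mm) begins 78 mm behind the grasp point.
Start: joints at [1.161, 0.245, 1.558, -0, 1.339, -0.174], TCP at [0.152, 0.632, 0.205] pointing down, gripper open.
Joint ranges: [-3.13, 3.13], [-1.02, 2.26], [0.13, 2.54], [-0.95, 4.09], [0.21, 2.88], [-2.74, 2.74]. Speed limits (rad/s): [2.57, 2.57, 3.14, 3.14, 3.14, 3.14].

### API

Orientations are given as a unit quaternion [x, y, z, w].
In Python, from workcell import ctrl, capture, calibration, order, boxes_of gives the robot as it stands.
- The arm moves only by the shell command python3 -m creep 'ROWS' [FORCE]. ROWS is JSON, a list of rows, each an object with "offset": the shift along the tool's x, y, z in mm, a list of three; "spin": the turn about the tool's z in degrees; "grip": the finger opening in mm, from 0 to 94. A call has 1 to 5 rows; each row is the pose to reach, as a shift and turn from the pose commanded when the call began, along the tool's axes at that moment; what a row does not reach only later rows make up. A row lasts 1/12 s, in which the tool goes at most 41.7 mm and 7.16 degrees, less where a joint would pass 70% of its speed; a pose out of reach is approached as far as the arm can. A call with a gripper value outside its range is refused whole. The fingers move at their own pace and stop on an object; FORCE is the grip in N (left out, the last holds). Time passes only in rows, so rows that repeat a pose let the fingers close. It gives the time, the measured TCP pose, the force and the opening at its end, in the units of the state.
- ctrl.state(): the state, without advancing time (a new reading comes with each control period).
- capture(name): name is "scene" or "top" or "wrist"; returns the picture (400x640x3 uint8, blue, green, red); there is no depth.
- calibration(name): a dict with "camera_matrix" (3x3 intrinsics, pixels), "distortion" ([k1, k2, p1, p2, k3] as OpenCV has them; the pictures are not rectified), "R" (3x3) and "t" (3): a world point X has camera coordinates R X + t. Camera axes: x right, y down, z forward; pixel columns grow to the right and rows downward; lengths in m; the calibration is good to about 2 mm. A picture is of the moment at which its call begins: read the wrist's pose just before it. calibration takes no time and is no camera call; for the wrist camera it gives the pose at the moment of the call.
- order.job_done(): hands the job in, once; it reports no verdict.
Trained networks look in the newest picture that a camera, given by its name, has taken for a name from the list of things; names that differ only in an ending like _2 or _b are one class to them, and where a whole thing is asked for, a point or a joint stands for the part that bears it (a point fixed in the world has none). Each returns a list of dicts, best first, with "confidence" (0 to 1); they miss things now and then, are a little off and sometimes report something else, mostly with a low value. They report only what shows in the picture. A call takes as long as a camera call. They do not tell look-alikes from the thing itself.
- boxes_of(name, camera): "rect" ([left, top, right, bottom] in pixels, round what is visible of it).
The state is a dict: "clock": time; "joint_pos": joint angles; "dq": joint speeds; "joint_efforts": joint torques, N m; "ee_pos": TCP position; "orientation": TCP orientation; "force": force on the tool from outside, world axes, zero at the start; "wrist_torque": the same for the moment, N m; "opening": finger opening in m.
Only numpy, scipy, OpenCV 4.12 (cv2) and the standard library are available. Lean on these libraries where they do the work, as an engineer would, in place of code of your own. Each camera call takes 0.05 s, during which the arm holds its last target. There are 200 camera calls.

## Working session

There is one attempt and no reset: what is moved stays moved. The work goes in short steps, Python scripts to look and compute and a shell command to move; the robot and the scene stay as the last step left them, time stands still between calls to the robot, and variables do not carry over. Pictures are saved under pics/ and viewed, about 8 in all and at most 12, crops included, and the job is handed in when it is done.

```bash
ls; mkdir -p pics; python3 - <<'E'
from workcell import ctrl,capture,calibration,boxes_of
import cv2,numpy as np
a=capture("scene");
for n in ["key","holder","winder","flat_bar","round_pin"]:
    print(n,[(np.round(d["rect"]).tolist(),round(d["confidence"],2)) for d in boxes_of(n,"scene")])
b=capture("top")
for n in ["key","holder","winder","flat_bar","round_pin"]:
    print(n,[(np.round(d["rect"]).tolist(),round(d["confidence"],2)) for d in boxes_of(n,"top")])
cv2.imwrite("pics/scene.png",a);cv2.imwrite("pics/top.png",b)
print(ctrl.state())
for c in("scene","top","wrist"):print(calibration(c))
E
```

```text
pics
key [([196.0, 326.0, 234.0, 339.0], 0.94), ([337.0, 164.0, 391.0, 214.0], 0.69), ([272.0, 241.0, 286.0, 266.0], 0.6), ([278.0, 292.0, 308.0, 321.0], 0.6), ([223.0, 279.0, 256.0, 299.0], 0.53)]
holder [([236.0, 245.0, 298.0, 284.0], 0.8)]
winder [([332.0, 162.0, 393.0, 215.0], 0.7), ([273.0, 243.0, 289.0, 262.0], 0.16)]
flat_bar []
round_pin [([250.0, 234.0, 258.0, 250.0], 0.64), ([272.0, 240.0, 287.0, 268.0], 0.2)]
key [([212.0, 200.0, 265.0, 252.0], 0.69), ([410.0, 216.0, 418.0, 246.0], 0.65), ([445.0, 201.0, 465.0, 227.0], 0.59), ([393.0, 173.0, 405.0, 200.0], 0.5)]
holder [([364.0, 211.0, 391.0, 263.0], 0.56)]
winder [([213.0, 200.0, 269.0, 253.0], 0.68), ([302.0, 220.0, 315.0, 236.0], 0.41), ([378.0, 214.0, 380.0, 225.0], 0.29)]
flat_bar [([331.0, 154.0, 356.0, 177.0], 0.35), ([301.0, 222.0, 316.0, 233.0], 0.28)]
round_pin [([165.0, 250.0, 179.0, 267.0], 0.48)]
{'clock': 0.6, 'joint_pos': array([ 1.16092773e+00,  2.45126906e-01,  1.55781504e+00,  1.21100711e-05,
        1.33867042e+00, -1.74123908e-01]), 'dq': array([ 0.00114886, -0.00064838, -0.00021266,  0.00091541, -0.002
[... 1253 characters left out ...]
-9.99627369e-01, -4.91905648e-03],
       [-9.85370608e-01,  2.72949505e-02, -1.68225297e-01],
       [ 1.68296877e-01,  3.30232672e-04, -9.85736300e-01]]), 't': array([-0.02619485,  0.62782522,  1.35387231])}
{'camera_matrix': array([[360.78911382,   0.        , 320.88048202],
       [  0.        , 360.78911382, 200.53113602],
       [  0.        ,   0.        ,   1.        ]]), 'distortion': array([0.0258448, 0.       , 0.       , 0.       , 0.       ]), 'R': array([[ 2.33821323e-01,  9.72279318e-01,  7.19241753e-04],
       [ 9.43488076e-01, -2.27075944e-01,  2.41385101e-01],
       [ 2.34857063e-01, -5.57623875e-02, -9.70429140e-01]]), 't': array([-0.64970359, -0.02538465,  0.38875601])}
```

```bash
python3 - <<'E'
import cv2,numpy as np
a=cv2.imread("pics/scene.png")[150:350,150:420]
b=cv2.imread("pics/top.png")[130:290,150:490]
cv2.imwrite("pics/s2.png",cv2.resize(a,None,fx=2.9,fy=2.9,interpolation=cv2.INTER_CUBIC))
cv2.imwrite("pics/t2.png",cv2.resize(b,None,fx=2.35,fy=2.35,interpolation=cv2.INTER_CUBIC))
E
```

```text
(no output)
```

View pics/s2.png

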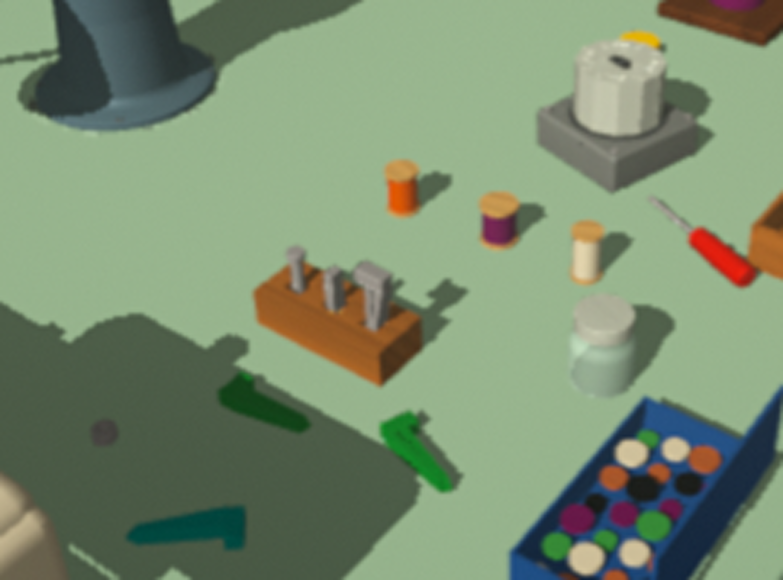

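View pics/t2.png

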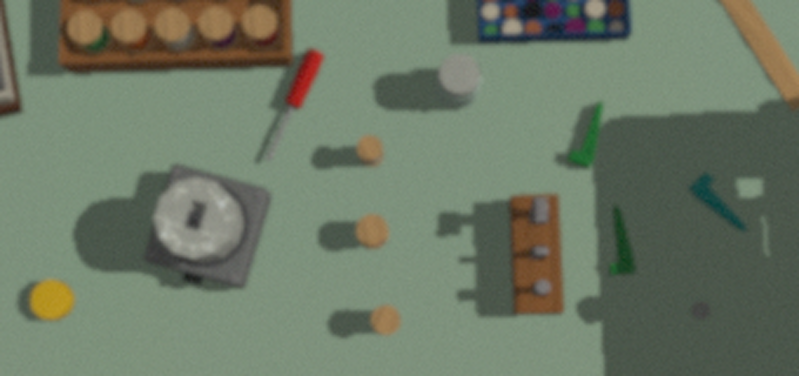

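The steel key stands in the block, at scene px (278,243) and top px (380,219). The look-alikes are two lying green ones (scene (240,290) and (293,307)) and a turquoise one (215,332). The bar and pin share the block at scene (265,250) and (252,242). I choose the steel one with the T/square head. The winder hub's keyway shows at top px (233,222).

```bash
cat > h.py <<'E'
import numpy as np,cv2
from scipy.spatial.transform import Rotation as Ro
from workcell import ctrl,capture,calibration,boxes_of
def ray(c,p):
    K,d,R,t=[np.array(c[k]) for k in("camera_matrix","distortion","R","t")]
    n=cv2.undistortPoints(np.array([[p]],float),K,d)[0,0]
    return -R.T@t, R.T@np.array([n[0],n[1],1])
def tri(*cp):
    A=np.zeros((3,3));b=np.zeros(3);
    for c,p in cp:
        o,v=ray(c,p);v/=np.linalg.norm(v);M=np.eye(3)-np.outer(v,v);A+=M;b+=M@o
    return np.linalg.solve(A,b)
def onz(c,p,z):
    o,v=ray(c,p);return o+v*(z-o[2])/v[2]
def proj(c,X):
    return cv2.projectPoints(np.array(X,float).reshape(-1,1,3),cv2.Rodrigues(np.array(c["R"]))[0],np.array(c["t"]),np.array(c["camera_matrix"]),np.array(c["distortion"]))[0][:,0]
def tool(X,s=None):
    """world point -> tool frame mm"""
    s=s or ctrl.state();return 1000*Ro.from_quat(s["orientation"]).inv().apply(np.array(X)-s["ee_pos"])
E
python3 - <<'E'
from h import *
S,T=calibration("scene"),calibration("top")
s=lambda x,y:(S,(150+x/2.9,150+y/2.9)); t=lambda x,y:(T,(150+x/2.35,130+y/2.35))
np.set_printoptions(precision=4,suppress=True)
print("head",tri(s(373,269),t(541,207)))
print("slot",tri(s(621,61),t(196,215)))
print("holder top corners",[onz(*t(x,y),.04) for x,y in((512,197),(557,196),(562,313),(516,313))])
print("casing",[onz(*t(x,y),.048) for x,y in((175,166),(270,191),(242,286),(147,260))])
print("hub",onz(*t(199,218),.115))
c=calibration("wrist");st=ctrl.state()
R=Ro.from_quat(st["orientation"]).as_matrix();print("tool axes",R, "cam in tool mm",tool(-c["R"].T@c["t"]),"cam z in tool",R.T@c["R"][2], "cam x",R.T@c["R"][0])
E
```

```text
head [ 0.5693 -0.2036  0.1013]
slot [0.5694 0.2145 0.1141]
holder top corners [array([ 0.5915, -0.1745,  0.04  ]), array([ 0.5911, -0.232 ,  0.04  ]), array([ 0.4428, -0.2311,  0.04  ]), array([ 0.4444, -0.1734,  0.04  ])]
casing [array([0.6421, 0.2546, 0.048 ]), array([0.6065, 0.1331, 0.048 ]), array([0.4869, 0.1691, 0.048 ]), array([0.5227, 0.2892, 0.048 ])]
hub [0.5654 0.2106 0.115 ]
tool axes [[-0.9723  0.2336 -0.    ]
 [ 0.2336  0.9723 -0.    ]
 [ 0.     -0.     -1.    ]] cam in tool mm [  69.0469   -0.568  -178.424 ] cam z in tool [-0.2414  0.0007  0.9704] cam x [-0.0003  1.     -0.0007]
```

```bash
for i in 1 2 3; do python3 -m creep '[{"offset":[-33,-21,-1.3],"spin":0,"grip":94},{"offset":[-66,-42,-2.6],"spin":0,"grip":94},{"offset":[-99,-63,-4],"spin":0,"grip":94},{"offset":[-132,-84,-5.2],"spin":0,"grip":94},{"offset":[-165,-105,-6.5],"spin":0,"grip":94}]'; done
python3 - <<'E'
from h import *
w=capture("wrist");cv2.imwrite("pics/w1.png",w);c=calibration("wrist")
np.savez("w1.npz",**c);print(ctrl.state()["ee_pos"],proj(c,[[.565,.21,.115]]))
E
```

```text
clock: 1.02
ee_pos: [0.2886, 0.4901, 0.2122]
orientation: [0.117, 0.993, 0.0, 0.0]
force: [0.9, -0.2, -0.7]
opening: 0.0941
clock: 1.43
ee_pos: [0.4248, 0.3492, 0.2188]
orientation: [0.118, 0.993, 0.0, 0.0]
force: [1.2, 0.3, -0.2]
opening: 0.0939
clock: 1.85
ee_pos: [0.5607, 0.2084, 0.2253]
orientation: [0.118, 0.993, 0.0, 0.0]
force: [-0.4, 0.4, 0.5]
opening: 0.0938
[0.5650131  0.20359045 0.22556487] [[329.13138745 194.86708164]]
```

View pics/w1.png

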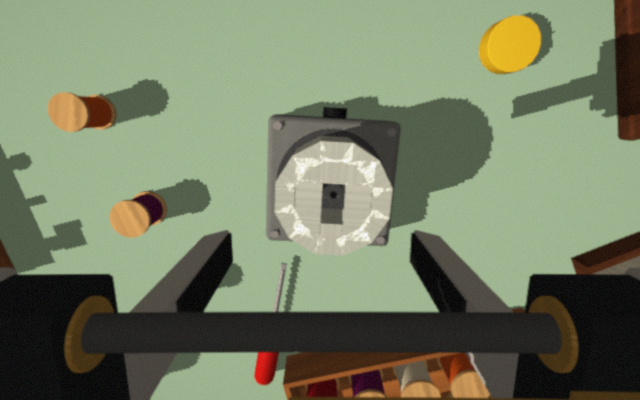

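```bash
python3 - <<'E'
import cv2
b=cv2.imread("pics/w1.png")[105:265,255:415]
b=cv2.convertScaleAbs(b,alpha=1.6)
cv2.imwrite("pics/w1c.png",cv2.resize(b[65:135,40:120],None,fx=7,fy=7,interpolation=cv2.INTER_CUBIC))
E
```

```text
(no output)
```

View pics/w1c.png

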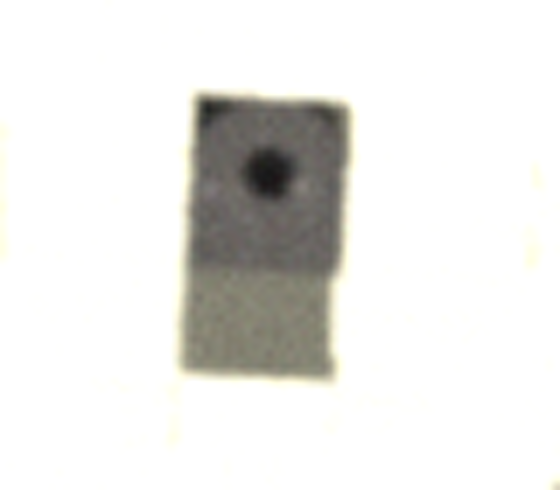

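The keyway lies on the far (+x world) side of the shaft. Its corners are at about px (322.6,208.3), (342.9,209), (321,222.9) and (342.1,223.9), with the shaft above it at (333,194).

```bash
python3 - <<'E'
from h import *
np.set_printoptions(precision=4,suppress=True)
c=dict(np.load("w1.npz"));q=lambda x,y:onz(c,(295+x/7,170+y/7),.115)
A=[q(193,268),q(335,273),q(330,377),q(182,370)];print(A)
tl,tr=q(197,95),q(347,103)
xa=(A[2]+A[3]-tl-tr);xa/=np.linalg.norm(xa);xs=A[3]-tl;xs2=A[2]-tr
ya=A[2]-A[3]
for v in(xa,xs,xs2):print("x ang",np.degrees(np.arctan2(v[1],v[0])))
print("y ang",np.degrees(np.arctan2(-ya[1],-ya[0]))-0)
J=(A[2]+A[3])/2;Sh=(A[0]+A[1])/2
print("gap",np.linalg.norm(J-Sh),"jaw",J,"shaft",Sh,"mouth",J-xa*.006, "hole/axis",q(269,172), "axis from mouth",J-xa*.020)
print(ctrl.state()["joint_pos"])
E
```

```text
[array([0.5748, 0.202 , 0.115 ]), array([0.5794, 0.2182, 0.115 ]), array([0.5919, 0.2148, 0.115 ]), array([0.5868, 0.1977, 0.115 ])]
x ang -16.595185500640508
x ang -16.802352449740184
x ang -16.387468481649815
y ang -106.6406185216536
gap 0.012830298108029407 jaw [0.5894 0.2063 0.115 ] shaft [0.5771 0.2101 0.115 ] mouth [0.5836 0.208  0.115 ] hole/axis [0.5656 0.2135 0.115 ] axis from mouth [0.5702 0.212  0.115 ]
[ 0.1588  0.1128  1.6712 -0.0033  1.3543 -1.1702]
```

```bash
python3 -m creep '[{"offset":[-10,-39.5,2],"spin":0,"grip":94},{"offset":[-20,-79,4],"spin":0,"grip":94},{"offset":[-30,-118.5,6],"spin":0,"grip":94},{"offset":[-40,-158,8],"spin":0,"grip":94},{"offset":[-50,-197.5,10],"spin":0,"grip":94}]';
python3 -m creep '[{"offset":[-10,-39.5,2],"spin":-3,"grip":94},{"offset":[-20,-79,4],"spin":-6,"grip":94},{"offset":[-30,-118.5,6],"spin":-9,"grip":94},{"offset":[-40,-158,8],"spin":-12,"grip":94},{"offset":[-50,-197.5,10],"spin":-13.5,"grip":94}]'
python3 - <<'E'
from h import *
w=capture("wrist");cv2.imwrite("pics/w2.png",w);c=calibration("wrist")
np.savez("w2.npz",**c);print(ctrl.state()["ee_pos"],proj(c,[[.569,-.204,.10],[.569,-.204,.10]]))
cv2.imwrite("pics/w2c.png",cv2.resize(w[100:300,220:420],None,fx=3,fy=3,interpolation=cv2.INTER_CUBIC))
E
```

```text
clock: 2.32
ee_pos: [0.5617, 0.0048, 0.2151]
orientation: [0.117, 0.993, -0.0, 0.0]
force: [0.8, -0.8, -0.7]
opening: 0.094
clock: 2.73
ee_pos: [0.5642, -0.1991, 0.2051]
orientation: [-0.001, 1.0, -0.0, 0.0]
force: [0.8, 0.2, 0.5]
opening: 0.0941
[ 0.56381993 -0.20574052  0.20473044] [[324.26507607 205.19581178]
 [324.26507607 205.19581178]]
```

View pics/w2c.png

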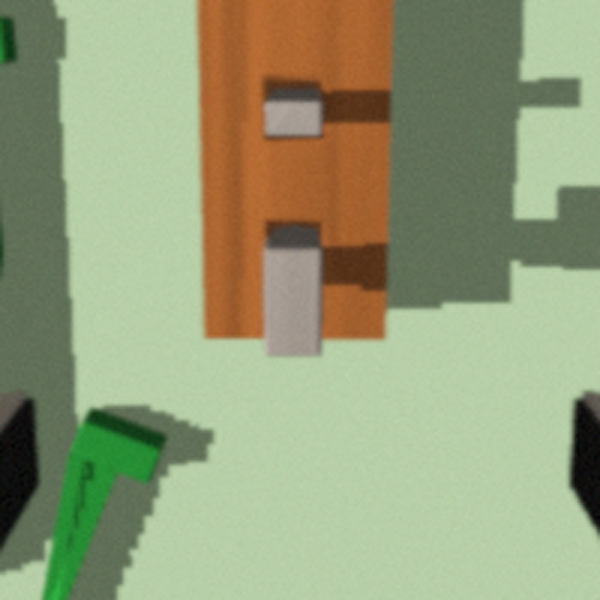

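```bash
python3 - <<'E'
from h import *
np.set_printoptions(precision=4,suppress=True)
c=dict(np.load("w2.npz"));q=lambda x,y,z=.1:onz(c,(220+x/3,100+y/3),z)
P=[q(264,247),q(322,248),q(321,355),q(264,355)];m=np.mean(P,0);print(P,m)
print("L",np.linalg.norm(P[1]-P[2]),np.linalg.norm(P[0]-P[1]))
print("tri",tri((c,(220+293/3,100+301/3)),(calibration("top"),(380.2,218.1)),(calibration("scene"),(278.6,242.8))))
print("tool mm to TCP goal",tool([m[0],m[1],.069]),ctrl.state()["ee_pos"])
E
```

```text
[array([ 0.5501, -0.217 ,  0.1   ]), array([ 0.5504, -0.2015,  0.1   ]), array([ 0.5801, -0.2018,  0.1   ]), array([ 0.5801, -0.2173,  0.1   ])] [ 0.5652 -0.2094  0.1   ]
L 0.029722325622008588 0.01544289868892716
tri [ 0.5679 -0.2055  0.1004]
tool mm to TCP goal [ -1.3552  -3.1034 135.7443] [ 0.5638 -0.2057  0.2047]
```

```bash
python3 -m creep '[{"offset":[-2,-2.5,30],"spin":0,"grip":50},{"offset":[-2,-2.5,65],"spin":0,"grip":40},{"offset":[-2,-2.5,95],"spin":0,"grip":36},{"offset":[-2,-2.5,120],"spin":0,"grip":36},{"offset":[-2,-2.5,135.5],"spin":0,"grip":36}]' 40
python3 -m creep '[{"offset":[0,0,0],"spin":0,"grip":28},{"offset":[0,0,0],"spin":0,"grip":22},{"offset":[0,0,0],"spin":0,"grip":16},{"offset":[0,0,0],"spin":0,"grip":10},{"offset":[0,0,0],"spin":0,"grip":4}]' 15
python3 -m creep '[{"offset":[0,0,0],"spin":0,"grip":4},{"offset":[0,0,0],"spin":0,"grip":4},{"offset":[0,0,0],"spin":0,"grip":4}]' 15
```

```text
clock: 3.2
ee_pos: [0.5648, -0.1985, 0.0661]
orientation: [0.0, 1.0, 0.001, -0.002]
force: [-1.2, -0.0, -0.2]
opening: 0.0641
clock: 3.62
ee_pos: [0.5676, -0.2003, 0.0713]
orientation: [0.0, 1.0, -0.001, 0.001]
force: [0.3, 0.6, -0.7]
opening: 0.0304
clock: 3.87
ee_pos: [0.5669, -0.2006, 0.07]
orientation: [-0.0, 1.0, -0.001, 0.001]
force: [0.2, -3.0, 0.1]
opening: 0.0165
```

```bash
python3 -m creep '[{"offset":[0,0,0],"spin":0,"grip":4},{"offset":[0,0,0],"spin":0,"grip":4},{"offset":[0,0,-8],"spin":0,"grip":4},{"offset":[0,0,-20],"spin":0,"grip":4},{"offset":[0,0,-35],"spin":0,"grip":4}]' 50
python3 -m creep '[{"offset":[0,0,-35],"spin":0,"grip":4},{"offset":[0,0,-70],"spin":0,"grip":4},{"offset":[0,0,-105],"spin":0,"grip":4},{"offset":[0,0,-130],"spin":0,"grip":4},{"offset":[0,0,-145],"spin":0,"grip":4}]'
python3 -m creep '[{"offset":[0,0,0],"spin":0,"grip":4},{"offset":[0,0,0],"spin":0,"grip":4},{"offset":[0,0,0],"spin":0,"grip":4},{"offset":[0,0,0],"spin":0,"grip":4}]'
```

```text
clock: 4.28
ee_pos: [0.565, -0.1994, 0.1031]
orientation: [0.0, 1.0, 0.001, -0.002]
force: [-0.1, -0.1, -1.3]
opening: 0.0156
clock: 4.7
ee_pos: [0.5674, -0.1997, 0.2534]
orientation: [-0.0, 1.0, -0.0, 0.002]
force: [1.2, -0.4, -0.5]
opening: 0.0155
clock: 5.03
ee_pos: [0.5655, -0.1991, 0.2469]
orientation: [0.0, 1.0, 0.001, -0.002]
force: [0.4, 0.1, -1.5]
opening: 0.0157
```

```bash
python3 -m creep '[{"offset":[-1,40.5,0],"spin":0,"grip":4},{"offset":[-2,81,0],"spin":0,"grip":4},{"offset":[-3,121.5,0],"spin":0,"grip":4},{"offset":[-4,162,0],"spin":0,"grip":4},{"offset":[-5,202.5,0],"spin":0,"grip":4}]'
python3 -m creep '[{"offset":[-1,40.5,0],"spin":4,"grip":4},{"offset":[-2,81,0],"spin":8,"grip":4},{"offset":[-3,121.5,0],"spin":12,"grip":4},{"offset":[-4,162,0],"spin":16,"grip":4},{"offset":[-6.5,202.5,0],"spin":16.5,"grip":4}]'
for i in 1 2; do python3 -m creep '[{"offset":[0,0,0],"spin":0,"grip":4},{"offset":[0,0,0],"spin":0,"grip":4},{"offset":[0,0,0],"spin":0,"grip":4},{"offset":[0,0,0],"spin":0,"grip":4},{"offset":[0,0,0],"spin":0,"grip":4}]';done
python3 - <<'E'
from h import *
np.set_printoptions(precision=4,suppress=True)
print(ctrl.state()["ee_pos"]);c=calibration("wrist");w=capture("wrist");cv2.imwrite("pics/w3.png",w);s=ctrl.state()
np.savez("w3.npz",**c);print(s["ee_pos"],s["force"],Ro.from_quat(s["orientation"]).as_matrix())
cv2.imwrite("pics/w3c.png",cv2.resize(w[120:320,220:440],None,fx=3.6,fy=3,interpolation=cv2.INTER_CUBIC))
E
```

```text
clock: 5.45
ee_pos: [0.5704, 0.0047, 0.2476]
orientation: [0.0, 1.0, 0.0, -0.001]
force: [0.8, 0.1, -1.4]
opening: 0.0153
clock: 5.87
ee_pos: [0.5768, 0.2072, 0.2476]
orientation: [0.145, 0.989, -0.0, -0.002]
force: [-0.6, -0.1, -0.6]
opening: 0.0158
clock: 6.28
ee_pos: [0.5781, 0.2038, 0.249]
orientation: [0.145, 0.989, -0.0, -0.0]
force: [-0.2, 0.2, -1.6]
opening: 0.0154
clock: 6.7
ee_pos: [0.5781, 0.205, 0.2495]
orientation: [0.144, 0.99, 0.0, 0.0]
force: [-0.2, -0.6, -1.5]
opening: 0.0155
[0.5781 0.205  0.2495]
[0.5781 0.2051 0.2495] [-0.0193  0.1445 -1.5378] [[-0.9587  0.2844  0.0001]
 [ 0.2844  0.9587  0.    ]
 [-0.0001  0.0001 -1.    ]]
```

View pics/w3c.png

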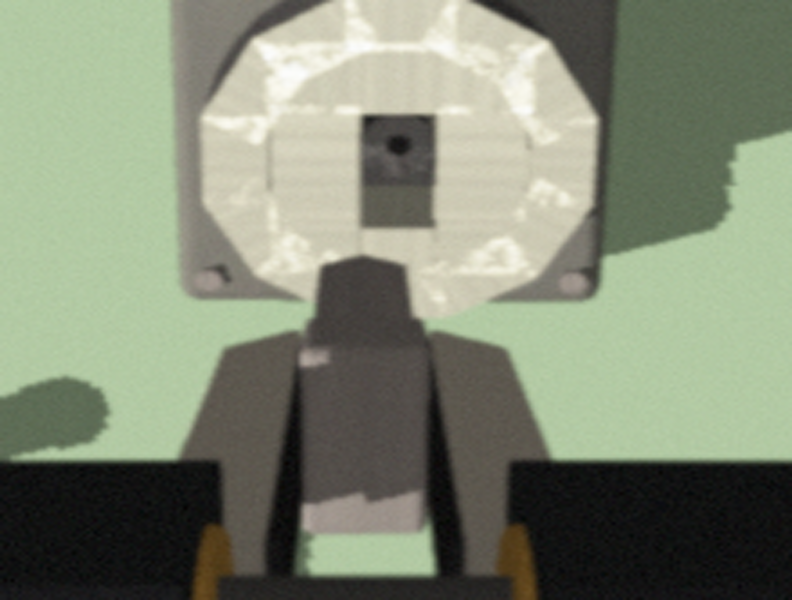

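```bash
python3 - <<'E'
from h import *
np.set_printoptions(precision=4,suppress=True)
c=dict(np.load("w3.npz"));p=lambda x,y:(220+x/3.6,120+y/3);s=ctrl.state()
T=lambda X:tool(X,s)
for n,x,y in(("sh L",361,184),("sh R",434,184),("jaw L",361,228),("jaw R",434,228),("end L",363,115),("end R",434,115),("hole",398,145)):
    print(n,onz(c,p(x,y),.115),T(onz(c,p(x,y),.115)))
zt=s["ee_pos"][2]-.0595
for n,x,y,z in(("tip",364,257,zt),("shoulderL",321,265,zt+.008),("shR",406,266,zt+.008),("neckL",312,328,zt+.075),("neckR",420,320,zt+.075),("headfrontL",303,350,zt+.075),("headfrontR",423,350,zt+.075)):
    print(n,T(onz(c,p(x,y),z)))
print("hub rim",T(onz(c,p((200+600)/2,150),.115)))
E
```

```text
sh L [0.5696 0.2066 0.115 ] [  8.6266  -0.9309 134.5313]
sh R [0.5747 0.2238 0.115 ] [  8.6177  16.9536 134.5325]
jaw L [0.5823 0.2028 0.115 ] [ -4.662   -0.9401 134.5326]
jaw R [0.5875 0.2202 0.115 ] [ -4.6706  17.126  134.5338]
end L [0.5503 0.2129 0.115 ] [ 28.9296  -0.4346 134.5293]
end R [0.5552 0.2293 0.115 ] [ 28.9203  16.6872 134.5304]
hole [0.5611 0.2185 0.115 ] [ 20.1777   8.0615 134.5307]
tip [ 6.2305 -0.2948 59.4994]
shoulderL [ 6.5251 -8.1898 51.4988]
shR [ 6.2895  7.398  51.4998]
neckL [ 14.4112  -7.2467 -15.5019]
neckR [ 15.7313   6.9763 -15.5011]
headfrontL [ 10.7362  -8.4743 -15.5016]
headfrontR [ 10.7274   7.4243 -15.5006]
hub rim [ 18.7076   8.5569 134.5309]
```

```bash
python3 - <<'E'
from h import *
np.set_printoptions(precision=2,suppress=True)
c=dict(np.load("w3.npz"));p=lambda x,y:(220+x/3.6,120+y/3);s=ctrl.state()
T=lambda X:tool(X,s)
zt=s["ee_pos"][2]-.0595
for n,x,y,z in(("tip",364,257,zt),("headbotL",309,322,zt+.075),("headbotR",420,322,zt+.075),("topfrontL",303,345,zt+.09),("topfrontR",423,345,zt+.09),("backL",302,531,zt+.09),("backR",423,529,zt+.09)):
    print(n,T(onz(c,p(x,y),z)))
R=Ro.from_quat(s["orientation"]).as_matrix()
for tilt in(0,2,4,6):
  for xc in(0,2,4):
    M=Ro.from_euler("y",tilt,degrees=True).as_matrix()
    # key coords -> tool: x->-x, z-> -z, y->y ; rotate about grip point
    K=np.array([[-3,0,0],[-3,-8,8],[-3,8,8],[-15.5,-8,75],[-15.5,-8,90],[15.5,-8,90]],float)-[0,0,78]
    K=(M@K.T).T; t=np.c_[-K[:,0]+xc,K[:,1],-K[:,2]-19]/1000
    X=(R@t.T).T+s["ee_pos"];u=proj(c,X);print(tilt,xc,np.round(np.c_[(u[:,0]-220)*3.6,(u[:,1]-120)*3]).astype(int).tolist())
E
```

```text
tip [ 6.23 -0.29 59.5 ]
headbotL [ 15.41  -7.63 -15.5 ]
headbotR [ 15.4    6.98 -15.5 ]
topfrontL [ 16.86  -7.74 -30.5 ]
topfrontR [ 16.86   6.68 -30.5 ]
backL [-12.66  -8.19 -30.5 ]
backR [-12.34   6.98 -30.5 ]
0 0 [[366, 271], [322, 281], [409, 281], [306, 322], [301, 355], [304, 550]]
0 2 [[366, 263], [322, 272], [409, 272], [306, 310], [301, 342], [303, 538]]
0 4 [[366, 254], [322, 264], [409, 263], [306, 298], [300, 329], [303, 526]]
2 0 [[366, 260], [322, 271], [409, 271], [306, 323], [301, 359], [304, 550]]
2 2 [[366, 251], [322, 262], [409, 262], [306, 311], [300, 346], [304, 538]]
2 4 [[366, 243], [322, 253], [410, 253], [306, 299], [300, 333], [303, 526]]
4 0 [[366, 249], [322, 260], [410, 260], [306, 324], [300, 363], [304, 551]]
4 2 [[366, 240], [322, 251], [410, 251], [306, 311], [300, 350], [304, 539]]
4 4 [[366, 231], [322, 242], [410, 242], [305, 299], [300, 337], [304, 527]]
6 0 [[366, 237], [322, 250], [410, 250], [305, 324], [300, 368], [304, 551]]
6 2 [[366, 229], [322, 241], [410, 241], [305, 312], [300, 354], [304, 539]]
6 4 [[366, 220], [321, 232], [410, 232], [305, 300], [300, 341], [304, 527]]
```

The steel key hangs in the gripper nearly upright (about 1° tilt), its tip at crop (364,257). The keyway is centred at crop (397,206), so the key must go 8.3 mm along tool y and about 1.5 mm towards the shaft.

```bash
python3 -m creep '[{"offset":[1.5,8.3,0],"spin":0,"grip":4},{"offset":[1.5,8.3,20],"spin":0,"grip":4},{"offset":[1.5,8.3,40],"spin":0,"grip":4},{"offset":[1.5,8.3,55],"spin":0,"grip":4},{"offset":[1.5,8.3,67],"spin":0,"grip":4}]'
for i in 1 2; do python3 -m creep '[{"offset":[0,0,0],"spin":0,"grip":4},{"offset":[0,0,0],"spin":0,"grip":4},{"offset":[0,0,0],"spin":0,"grip":4},{"offset":[0,0,0],"spin":0,"grip":4}]';done
python3 - <<'E'
from h import *
np.set_printoptions(precision=4,suppress=True)
s=ctrl.state();c=calibration("wrist");w=capture("wrist");cv2.imwrite("pics/w4.png",w)
np.savez("w4.npz",**c);print(s["ee_pos"],s["force"])
cv2.imwrite("pics/w4c.png",cv2.resize(w[100:300,240:400],None,fx=4,fy=3,interpolation=cv2.INTER_CUBIC))
E
```

```text
clock: 7.17
ee_pos: [0.5784, 0.2141, 0.1808]
orientation: [0.143, 0.99, -0.0, -0.001]
force: [-0.5, -0.7, -1.9]
opening: 0.0154
clock: 7.5
ee_pos: [0.5799, 0.2138, 0.1841]
orientation: [0.144, 0.99, 0.0, 0.001]
force: [0.8, 0.2, -1.0]
opening: 0.0157
clock: 7.83
ee_pos: [0.5791, 0.2136, 0.1828]
orientation: [0.144, 0.99, 0.0, 0.0]
force: [0.2, 0.4, -1.2]
opening: 0.0157
[0.5791 0.2136 0.1828] [ 0.2047  0.3779 -1.2338]
```

View pics/w4c.png

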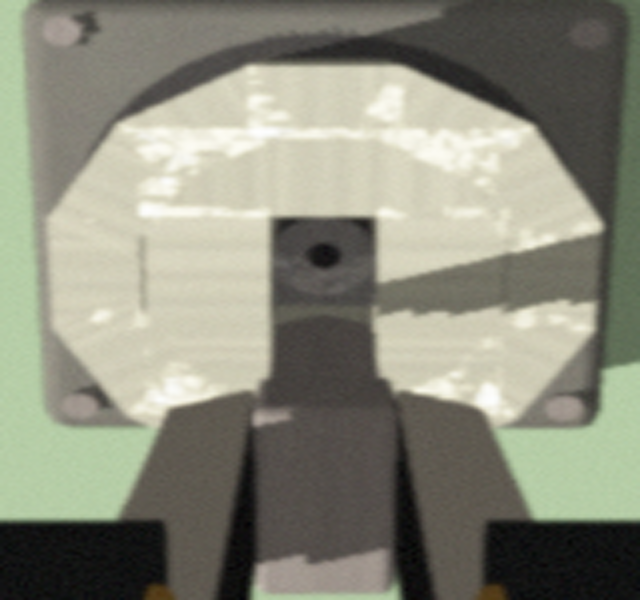

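Laterally centred: tip at crop (323,317), keyway mid 324. The clearance to the shaft edge is about 0.6 mm, so I back off 1 mm and lower.

```bash
python3 -m creep '[{"offset":[-1,0,0],"spin":0,"grip":4},{"offset":[-1,0,2],"spin":0,"grip":4},{"offset":[-1,0,4],"spin":0,"grip":4},{"offset":[-1,0,7],"spin":0,"grip":4},{"offset":[-1,0,10],"spin":0,"grip":4}]'
python3 -m creep '[{"offset":[0,0,2],"spin":0,"grip":4},{"offset":[0,0,4],"spin":0,"grip":4},{"offset":[0,0,5],"spin":0,"grip":4},{"offset":[0,0,5],"spin":0,"grip":4},{"offset":[0,0,5],"spin":0,"grip":4}]'
```

```text
clock: 8.3
ee_pos: [0.5799, 0.2133, 0.172]
orientation: [0.144, 0.99, -0.0, -0.0]
force: [-0.7, -0.1, -1.3]
opening: 0.0156
clock: 8.72
ee_pos: [0.58, 0.2133, 0.1674]
orientation: [0.144, 0.99, 0.0, 0.0]
force: [-0.9, -0.8, 0.1]
opening: 0.0155
```

```bash
for i in 1 2; do python3 -m creep '[{"offset":[0,0,2],"spin":0,"grip":4},{"offset":[0,0,4],"spin":0,"grip":4},{"offset":[0,0,6],"spin":0,"grip":4},{"offset":[0,0,6],"spin":0,"grip":4}]'; done
```

```text
clock: 9.05
ee_pos: [0.5796, 0.2132, 0.1608]
orientation: [0.144, 0.99, -0.0, -0.0]
force: [-0.9, -0.2, -1.1]
opening: 0.0156
clock: 9.38
ee_pos: [0.5797, 0.2132, 0.1548]
orientation: [0.144, 0.99, -0.0, -0.0]
force: [0.7, 0.2, -1.2]
opening: 0.0157
```

```bash
for i in 1 2 3; do python3 -m creep '[{"offset":[0,0,1.5],"spin":0,"grip":4},{"offset":[0,0,3],"spin":0,"grip":4},{"offset":[0,0,3],"spin":0,"grip":4},{"offset":[0,0,3],"spin":0,"grip":4}]'|grep -E 'ee_pos|force'; done
```

```text
ee_pos: [0.5799, 0.2132, 0.1524]
force: [-0.5, -0.1, -2.1]
ee_pos: [0.5799, 0.2132, 0.1493]
force: [-0.3, 0.1, -1.1]
ee_pos: [0.5796, 0.2134, 0.1462]
force: [-0.8, 0.7, -0.8]
```

```bash
for i in 1 2 3 4; do python3 -m creep '[{"offset":[0,0,1],"spin":0,"grip":4},{"offset":[0,0,2],"spin":0,"grip":4},{"offset":[0,0,2],"spin":0,"grip":4},{"offset":[0,0,2],"spin":0,"grip":4}]'|grep -E 'ee_pos|force'; done
```

```text
ee_pos: [0.5796, 0.2135, 0.1445]
force: [-4.0, 1.2, 2.3]
ee_pos: [0.5795, 0.2136, 0.1427]
force: [-6.4, 1.8, 4.5]
ee_pos: [0.5795, 0.2137, 0.1414]
force: [-7.7, 1.8, 7.7]
ee_pos: [0.5796, 0.2139, 0.1402]
force: [-8.7, 1.8, 11.4]
```

```bash
python3 -m creep '[{"offset":[0,0,-3],"spin":0,"grip":4},{"offset":[0.5,0,-6],"spin":0,"grip":4},{"offset":[1,0,-6],"spin":0,"grip":4},{"offset":[1,0,-6],"spin":0,"grip":4},{"offset":[1,0,-6],"spin":0,"grip":4}]'|grep -E 'ee_pos|force'; python3 -m creep '[{"offset":[0.5,0,0],"spin":0,"grip":4},{"offset":[0.5,0,0],"spin":0,"grip":4},{"offset":[0.5,0,0],"spin":0,"grip":4},{"offset":[0.5,0,0],"spin":0,"grip":4}]'|grep -E 'ee_pos|force'
```

```text
ee_pos: [0.5791, 0.2132, 0.1444]
force: [-1.8, 0.6, -2.0]
ee_pos: [0.579, 0.2135, 0.1449]
force: [-0.9, -0.3, -1.1]
```

```bash
for i in 1 2 3; do python3 -m creep '[{"offset":[0.5,0,0],"spin":0,"grip":4},{"offset":[0.5,0,0],"spin":0,"grip":4},{"offset":[0.5,0,0],"spin":0,"grip":4},{"offset":[0.5,0,0],"spin":0,"grip":4}]'|grep -E 'ee_pos|force'; done
```

```text
ee_pos: [0.5788, 0.2136, 0.1449]
force: [2.3, -1.7, -0.6]
ee_pos: [0.5784, 0.2137, 0.1449]
force: [3.4, -2.9, -0.3]
ee_pos: [0.5782, 0.2138, 0.145]
force: [5.1, -1.6, -0.9]
```

```bash
python3 -m creep '[{"offset":[-0.5,0,1],"spin":0,"grip":4},{"offset":[-0.5,0,2],"spin":0,"grip":4},{"offset":[-0.5,0,2],"spin":0,"grip":4},{"offset":[-0.5,0,2],"spin":0,"grip":4}]'|grep -E 'ee_pos|force'; for i in 1 2 3; do python3 -m creep '[{"offset":[0,0,1],"spin":0,"grip":4},{"offset":[0,0,2],"spin":0,"grip":4},{"offset":[0,0,2],"spin":0,"grip":4},{"offset":[0,0,2],"spin":0,"grip":4}]'|grep -E 'ee_pos|force'; done
```

```text
ee_pos: [0.5785, 0.2142, 0.1433]
force: [4.4, -1.5, 1.6]
ee_pos: [0.5785, 0.2143, 0.1416]
force: [5.6, -1.1, 4.5]
ee_pos: [0.5786, 0.2144, 0.1403]
force: [2.2, -1.2, 8.4]
ee_pos: [0.5787, 0.2146, 0.1391]
force: [0.8, -1.0, 11.6]
```

```bash
python3 -m creep '[{"offset":[0,0,0.7],"spin":0,"grip":4},{"offset":[0,0,1.4],"spin":0,"grip":4},{"offset":[0,0,1.4],"spin":0,"grip":4},{"offset":[0,0,1.4],"spin":0,"grip":4}]'|grep -E 'ee_pos|force'; python3 -m creep '[{"offset":[0,0,0],"spin":0,"grip":4},{"offset":[0,0,0],"spin":0,"grip":4}]'
```

```text
ee_pos: [0.5787, 0.2147, 0.1384]
force: [0.1, -1.2, 14.7]
clock: 15.3
ee_pos: [0.5787, 0.2147, 0.1385]
orientation: [0.143, 0.99, 0.001, 0.001]
force: [-1.4, -1.0, 14.8]
opening: 0.0156
```

```bash
python3 -m creep '[{"offset":[0,0,0.4],"spin":0,"grip":4},{"offset":[0,0,0.4],"spin":0,"grip":4},{"offset":[0,0,0.4],"spin":0,"grip":4},{"offset":[0,0,0.4],"spin":0,"grip":4}]'|grep -E 'ee_pos|force'; python3 -m creep '[{"offset":[0,0,-1],"spin":0,"grip":4},{"offset":[0,0,-2],"spin":0,"grip":4},{"offset":[0,0,-2],"spin":0,"grip":4},{"offset":[0,0,-2],"spin":0,"grip":4}]'|grep -E 'ee_pos|force'
```

```text
ee_pos: [0.5788, 0.2147, 0.1384]
force: [-1.4, -1.1, 16.6]
ee_pos: [0.5785, 0.2147, 0.1384]
force: [3.0, 0.3, 7.3]
```

```bash
python3 -m creep '[{"offset":[0,0,-1.3],"spin":0,"grip":4},{"offset":[0,0,-1.3],"spin":0,"grip":4},{"offset":[0,0,-1.3],"spin":0,"grip":14}]'|grep -E 'ee_pos|force'; python3 -m creep '[{"offset":[0,0,0],"spin":0,"grip":18},{"offset":[0,0,0],"spin":0,"grip":24},{"offset":[0,0,0],"spin":0,"grip":30},{"offset":[0,0,0],"spin":0,"grip":36},{"offset":[0,0,0],"spin":0,"grip":40}]'; python3 -m creep '[{"offset":[0,0,-10],"spin":0,"grip":40},{"offset":[0,0,-30],"spin":0,"grip":40},{"offset":[0,0,-55],"spin":0,"grip":40},{"offset":[0,0,-75],"spin":0,"grip":40},{"offset":[0,0,-80],"spin":0,"grip":20}]'
python3 -m creep '[{"offset":[0,0,0],"spin":0,"grip":10},{"offset":[0,0,0],"spin":0,"grip":0},{"offset":[0,0,0],"spin":0,"grip":0},{"offset":[0,0,0],"spin":0,"grip":0},{"offset":[0,0,0],"spin":0,"grip":0}]' 
python3 - <<'E'
from h import *
np.set_printoptions(precision=4,suppress=True)
s=ctrl.state();c=calibration("wrist");w=capture("wrist");a=capture("scene");cv2.imwrite("pics/w5.png",w)
np.savez("w5.npz",**c);print(s["ee_pos"],s["force"],s["opening"])
x=cv2.resize(w[80:330,220:440],None,fx=2,fy=2,interpolation=cv2.INTER_CUBIC);y=cv2.resize(a[150:225,325:400],(350,500),interpolation=cv2.INTER_CUBIC)
cv2.imwrite("pics/w5c.png",np.hstack([x,y]))
E
```

```text
ee_pos: [0.5782, 0.2147, 0.1384]
force: [5.1, 0.6, 3.9]
clock: 16.63
ee_pos: [0.5766, 0.214, 0.1371]
orientation: [0.144, 0.99, -0.0, -0.001]
force: [-0.0, 0.4, 0.3]
opening: 0.0387
clock: 17.05
ee_pos: [0.5795, 0.2144, 0.223]
orientation: [0.144, 0.99, 0.001, 0.003]
force: [1.1, 0.6, -0.3]
opening: 0.0363
clock: 17.47
ee_pos: [0.5769, 0.2138, 0.2164]
orientation: [0.144, 0.99, -0.0, -0.001]
force: [0.1, -0.5, -0.6]
opening: 0.0034
[0.5769 0.2138 0.2164] [ 0.1203 -0.5145 -0.6196] 0.003383897827753952
```

View pics/w5c.png

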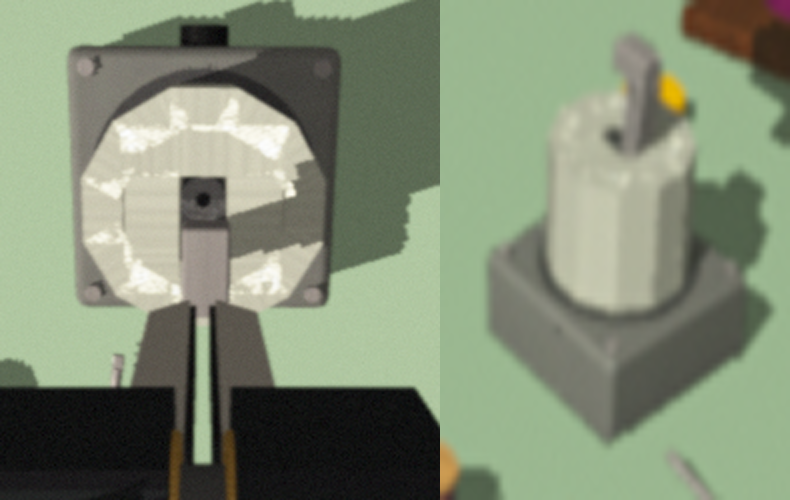

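The key stands alone in the keyway, head top at crop (205,272). I'll verify and finish the drive by pushing on the head with shut fingertips.

```bash
python3 - <<'E'
from h import *
np.set_printoptions(precision=2,suppress=True)
c=dict(np.load("w5.npz"))
for p in((310.5,194.5),(334.5,194.5),(334.5,238),(310.5,238)): print(tool(onz(c,p,.169)))
E
python3 -m creep '[{"offset":[0,0,12],"spin":0,"grip":0},{"offset":[0,0,24],"spin":0,"grip":0},{"offset":[0,0,34],"spin":0,"grip":0},{"offset":[0,0,38],"spin":0,"grip":0},{"offset":[0,0,38],"spin":0,"grip":0}]'
```

```text
[17.19 -7.23 48.08]
[17.19  8.19 48.07]
[-12.34   8.44  48.03]
[-12.34  -7.44  48.05]
clock: 17.98
ee_pos: [0.5763, 0.2137, 0.1774]
orientation: [0.144, 0.99, -0.001, -0.002]
force: [-0.6, -0.5, 0.2]
opening: 0.0003
```

```bash
python3 -m creep '[{"offset":[0,0,2],"spin":0,"grip":0},{"offset":[0,0,4],"spin":0,"grip":0},{"offset":[0,0,6],"spin":0,"grip":0},{"offset":[0,0,6],"spin":0,"grip":0},{"offset":[0,0,6],"spin":0,"grip":0}]'|grep -E 'ee_pos|force'; for i in 1 2; do python3 -m creep '[{"offset":[0,0,1],"spin":0,"grip":0},{"offset":[0,0,2],"spin":0,"grip":0},{"offset":[0,0,2],"spin":0,"grip":0},{"offset":[0,0,2],"spin":0,"grip":0}]'|grep -E 'ee_pos|force'; done
```

```text
ee_pos: [0.5777, 0.214, 0.1742]
force: [0.7, 0.8, 0.9]
ee_pos: [0.5775, 0.214, 0.1719]
force: [0.0, -0.0, -0.7]
ee_pos: [0.5775, 0.214, 0.1698]
force: [-0.3, 0.4, -0.2]
```

```bash
for i in 1 2 3 4; do python3 -m creep '[{"offset":[0,0,0.7],"spin":0,"grip":0},{"offset":[0,0,1.4],"spin":0,"grip":0},{"offset":[0,0,1.4],"spin":0,"grip":0},{"offset":[0,0,1.4],"spin":0,"grip":0}]'|grep -E 'ee_pos|force'; done
```

```text
ee_pos: [0.5775, 0.214, 0.1685]
force: [0.3, -0.0, 0.3]
ee_pos: [0.5777, 0.214, 0.1674]
force: [-1.0, -0.2, 0.5]
ee_pos: [0.5778, 0.2141, 0.1664]
force: [-1.0, 0.9, 5.0]
ee_pos: [0.5779, 0.2143, 0.1655]
force: [-2.6, 0.7, 6.5]
```

```bash
for i in 1 2 3; do python3 -m creep '[{"offset":[0,0,0.7],"spin":0,"grip":0},{"offset":[0,0,1.4],"spin":0,"grip":0},{"offset":[0,0,1.4],"spin":0,"grip":0},{"offset":[0,0,1.4],"spin":0,"grip":0}]'|grep -E 'ee_pos|force'; done
```

```text
ee_pos: [0.5781, 0.2144, 0.1647]
force: [-3.7, 0.0, 9.1]
ee_pos: [0.5782, 0.2146, 0.164]
force: [-3.8, 1.3, 10.7]
ee_pos: [0.5784, 0.2149, 0.1633]
force: [-6.0, 1.6, 14.7]
```

```bash
python3 -m creep '[{"offset":[0,0,0.4],"spin":0,"grip":0},{"offset":[0,0,0.7],"spin":0,"grip":0},{"offset":[0,0,0.7],"spin":0,"grip":0},{"offset":[0,0,0.7],"spin":0,"grip":0}]'|grep -E 'ee_pos|force';python3 -m creep '[{"offset":[0,0,0],"spin":0,"grip":0},{"offset":[0,0,0],"spin":0,"grip":0}]'|grep -E 'ee_pos|force'
python3 - <<'E'
from h import *
w=capture("wrist");a=capture("scene");cv2.imwrite("pics/w6.png",w);cv2.imwrite("pics/s6.png",a)
x=cv2.resize(w[80:330,220:440],None,fx=2,fy=2,interpolation=cv2.INTER_CUBIC);y=cv2.resize(a[150:225,325:400],(350,500),interpolation=cv2.INTER_CUBIC)
cv2.imwrite("pics/w6c.png",np.hstack([x,y]))
E
```

```text
ee_pos: [0.5786, 0.2149, 0.1632]
force: [-6.1, 0.5, 16.6]
ee_pos: [0.5786, 0.2149, 0.1632]
force: [-5.5, 0.3, 17.1]
```

View pics/w6c.png

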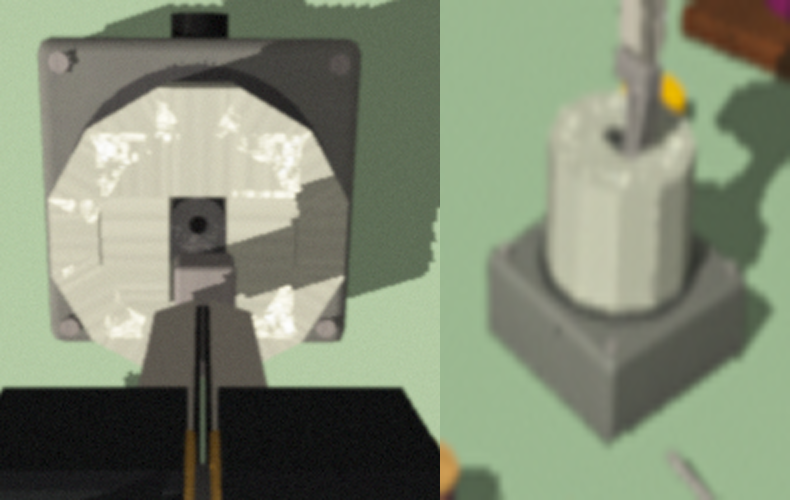

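```bash
python3 -m creep '[{"offset":[0,0,-2],"spin":0,"grip":0},{"offset":[0,0,-4],"spin":0,"grip":0},{"offset":[0,0,-7],"spin":0,"grip":0},{"offset":[0,0,-12],"spin":0,"grip":0},{"offset":[0,0,-20],"spin":0,"grip":0}]'|grep -E 'ee_pos|force'; python3 -m creep '[{"offset":[0,0,-30],"spin":0,"grip":0},{"offset":[0,0,-50],"spin":0,"grip":0},{"offset":[0,0,-55],"spin":0,"grip":0},{"offset":[0,0,-55],"spin":0,"grip":0},{"offset":[0,0,-55],"spin":0,"grip":0}]'|grep -E 'ee_pos|force'
python3 -m creep '[{"offset":[0,0,0],"spin":0,"grip":0},{"offset":[0,0,0],"spin":0,"grip":0},{"offset":[0,0,0],"spin":0,"grip":0},{"offset":[0,0,0],"spin":0,"grip":0},{"offset":[0,0,0],"spin":0,"grip":0}]'
python3 - <<'E'
from h import *
c=calibration("wrist");np.savez("w7.npz",**c)
w=capture("wrist");a=capture("scene");b=capture("top");cv2.imwrite("pics/w7.png",w);cv2.imwrite("pics/s7.png",a);cv2.imwrite("pics/t7.png",b)
x=cv2.resize(w[170:270,280:380],(440,440),interpolation=cv2.INTER_CUBIC);y=cv2.resize(a[150:200,335:385],(350,440)[:1]*2,interpolation=cv2.INTER_CUBIC)
y=cv2.copyMakeBorder(y,0,90,0,0,cv2.BORDER_CONSTANT)
cv2.imwrite("pics/w7c.png",np.hstack([x,y]))
E
```

```text
ee_pos: [0.5767, 0.2137, 0.1783]
force: [0.9, -0.2, 0.1]
ee_pos: [0.5772, 0.2139, 0.2337]
force: [-0.4, -0.0, -0.4]
clock: 23.25
ee_pos: [0.5774, 0.2139, 0.2339]
orientation: [0.144, 0.99, -0.0, -0.0]
force: [-0.1, 0.6, -0.4]
opening: 0.0002
```

View pics/w7c.png

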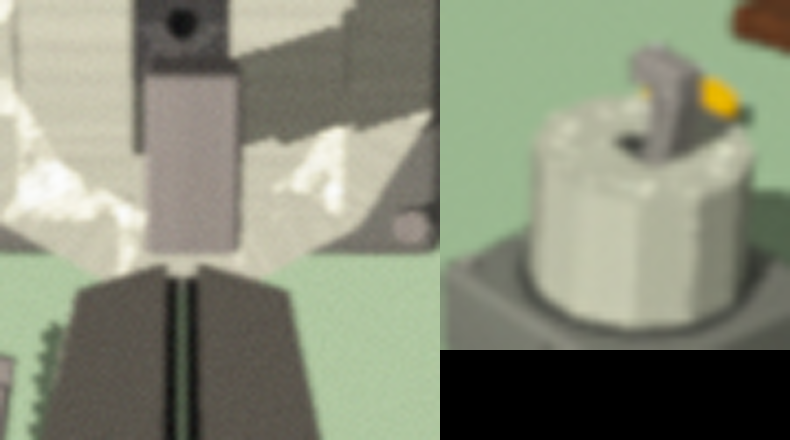

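```bash
python3 - <<'E'
from h import *
from scipy.optimize import least_squares
np.set_printoptions(precision=2,suppress=True)
c=dict(np.load("w7.npz"));p=lambda x,y:(280+x/4.4,170+y/4.4)
for q in((146,72),(239,73),(238,250),(145,250)): print(tool(onz(c,p(*q),.163)))
S=calibration("scene");st=ctrl.state();R=Ro.from_quat(st["orientation"]).as_matrix()
W=np.array([[-.0,0,0]])
K=np.array([[-15.5,-8,90],[-15.5,8,90],[15.5,8,90],[15.5,-8,90],[-15.5,-8,75]],float)/1000
def pose(v): # v: tip in tool frame(mm) , pitch, roll
    k=Ro.from_euler("yx",v[3:5]).apply(K); t=np.c_[-k[:,0],k[:,1],-k[:,2]]+v[:3]/1000
    return (R@t.T).T+st["ee_pos"]
for v in([2.4,.3,161,0,0],[2.4,.3,161,.08,0],[2.4,.3,161,-.08,0]):
    u=proj(S,pose(np.array(v)));print(v,np.round(np.c_[(u[:,0]-335)*7+440,(u[:,1]-150)*7]).astype(int).tolist())
wp=np.array([p(*q) for q in((146,72),(239,73),(238,250),(145,250))])
for zt in(.073,):
    z=(st["ee_pos"][2]-zt)*1000
    f=lambda v:np.r_[(proj(c,pose(np.r_[v[:2],z,v[2:]]))[:4]-wp).ravel()]
    r=least_squares(f,[2,0,0,0],x_scale=[1,1,.01,.01]);print(zt,r.x[:2],np.round(r.x[2:],3),r.cost)
E
```

```text
[17.54 -5.92 71.36]
[17.37  8.99 71.35]
[-12.39   9.08  71.35]
[-12.38  -6.24  71.35]
[2.4, 0.3, 161, 0, 0] [[624, 45], [651, 34], [700, 60], [673, 71], [622, 75]]
[2.4, 0.3, 161, 0.08, 0] [[635, 49], [662, 38], [711, 69], [684, 80], [632, 78]]
[2.4, 0.3, 161, -0.08, 0] [[613, 42], [640, 31], [688, 52], [661, 62], [613, 73]]
0.073 [12.27  0.51] [ 0.11 -0.01] 0.8442362803832828
```

```bash
python3 -m creep '[{"offset":[0,-0.5,20],"spin":0,"grip":0},{"offset":[0,-0.5,40],"spin":0,"grip":0},{"offset":[0,-0.5,55],"spin":0,"grip":0},{"offset":[0,-0.5,64],"spin":0,"grip":0},{"offset":[0,-0.5,66],"spin":0,"grip":0}]'|grep -E 'ee_pos|force'; python3 -m creep '[{"offset":[0,0,0],"spin":0,"grip":0},{"offset":[0,0,1],"spin":0,"grip":0},{"offset":[0,0,2],"spin":0,"grip":0},{"offset":[0,0,3],"spin":0,"grip":0},{"offset":[0,0,3],"spin":0,"grip":0}]'|grep -E 'ee_pos|force'; for i in 1 2 3; do python3 -m creep '[{"offset":[0,0,0.7],"spin":0,"grip":0},{"offset":[0,0,1.4],"spin":0,"grip":0},{"offset":[0,0,1.4],"spin":0,"grip":0},{"offset":[0,0,1.4],"spin":0,"grip":0}]'|grep -E 'ee_pos|force'; done
```

```text
ee_pos: [0.5763, 0.2133, 0.1664]
force: [-0.4, 0.0, 0.5]
ee_pos: [0.5777, 0.2136, 0.166]
force: [0.0, -0.8, -0.4]
ee_pos: [0.5774, 0.2135, 0.164]
force: [0.8, 0.7, -0.3]
ee_pos: [0.5776, 0.2135, 0.1634]
force: [-2.5, -0.5, 4.1]
ee_pos: [0.5779, 0.2137, 0.1633]
force: [-4.3, -0.6, 10.6]
```

```bash
python3 -m creep '[{"offset":[0,0,0.5],"spin":0,"grip":0},{"offset":[0,0,1],"spin":0,"grip":0},{"offset":[0,0,1],"spin":0,"grip":0},{"offset":[0,0,1],"spin":0,"grip":0}]'|grep -E 'ee_pos|force'; python3 -m creep '[{"offset":[0,0,-2],"spin":0,"grip":0},{"offset":[0,0,-5],"spin":0,"grip":0},{"offset":[0,0,-10],"spin":0,"grip":0},{"offset":[0,0,-30],"spin":0,"grip":0},{"offset":[0,0,-60],"spin":0,"grip":0}]'|grep -E 'ee_pos|force'; python3 -m creep '[{"offset":[0,0,-20],"spin":0,"grip":0},{"offset":[0,0,-20],"spin":0,"grip":0},{"offset":[0,0,-20],"spin":0,"grip":0},{"offset":[0,0,-20],"spin":0,"grip":0}]'
python3 - <<'E'
from h import *
from workcell import order
a=capture("scene").astype(int);b=cv2.imread("pics/s7.png").astype(int)
print("key patch diff vs before",np.abs(a-b)[155:172,362:376].mean())
t=capture("top").astype(int);o=cv2.imread("pics/top.png").astype(int)
d=np.abs(t-o).sum(2)
for n,(x,y) in dict(bar=(380,237),pin=(380,252),spa=(314,266),spb=(308,228),spc=(307,193),jar=(345,162),tape=(172,257)).items(): print(n,d[y-5:y+6,x-5:x+6].mean().round(1))
order.job_done()
E
```

```text
ee_pos: [0.5781, 0.2138, 0.1633]
force: [-6.3, -0.8, 13.6]
ee_pos: [0.5752, 0.2131, 0.217]
force: [0.6, 0.0, -0.1]
clock: 26.32
ee_pos: [0.5767, 0.2133, 0.2386]
orientation: [0.144, 0.99, -0.0, -0.001]
force: [-0.0, -0.3, -0.9]
opening: 0.0007
key patch diff vs before 1.4173669467787116
bar 13.4
pin 15.5
spa 19.3
spb 20.2
spc 19.1
jar 23.0
tape 117.3
the job is handed in; nothing more can be done
```

I took the steel square-headed key out of the block and started it point down in the keyway, straight face to the shaft. I drove it first in the grip (peak about 16.6 N) and then with shut fingertips on its head (about 17 N). The job was handed in at about 26 s.

**Tightness:** After the first drive the key was not fully seated: it sank another 3–4 mm during the push on the head. A repeat push up to 13.6 N then did not move it (it stayed within about 0.1 mm). The point is about 42 mm down. I had no direct measure of the jaw's squeeze, so 9 N or more is inferred from the push.

**Uprightness:** The head sits where an upright key flush to the shaft should be, and the scene picture suggests about 0.03 rad of lean. A looser fit to one wrist picture alone gave 0.11 rad, just inside the 0.12 rad limit. I gave it little weight because those corners hardly fix the tilt.

**Force limit:** During the pushes on the head there was also about 6 N sideways. The measured force stayed under 19 N throughout.

**Other things:** The top picture showed only noise-level differences at the flat bar, pin, spools and jar. At the tape's spot it did differ (117 against 13–23 elsewhere). The arm never went near the tape, so I put that down to the arm or its shadow, but I did not check it. I did not compare the driver or the bobbin. The arm finished clear of everything, with the force reading near zero.

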